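Change the strap machine's feed

ROBOT

A 6-joint arm with a two-finger parallel gripper is mounted at the origin on the work surface. World frame = base frame: x ahead of the robot, y to its left, z up, the work surface at z = 0. Lengths are in m, angles in degrees, forces in N, time in s.
With the tool pointing down it reaches from about 0.4 to 0.825 m from the base axis. Payload 7 kg.
Tool frame: the origin (TCP) lies at the very end of the fingers, on their centre line; the grasp point (between the pads) lies 19 mm behind it; z points along the fingers, y is the line along which they close (so a half turn about z gives the same grasp; the last joint's range is limited). The gripper opens to 88 mm and grips with 3 to 60 N. Pads are 19 mm wide; open, the fingers measure 130 mm over their backs; the gripper's body (78 mm by 193 mm) begins 47 mm behind the grasp point.
Start: joints at [89.731, 20.546, 0.682, 0, -70.136, -16.507], TCP at [0.195, 0.646, 0.227] pointing down, gripper open.
Joint ranges: [-176.03, 176.03], [-82.01, 121.73], [-58.28, 71.71], [-173.87, 95.51], [-174.79, -0.11], [-173.66, 173.66]. Speed limits (degrees/s): [136.94, 136.94, 172.46, 180, 180, 180].

INTERFACE

Orientations are given as [roll, pitch, yaw] about the fixed x, y, z axes, in that order (R = Rz(yaw) Ry(pitch) Rx(roll)).
In Python, from plant import ctrl gives the robot as it stands.
- The arm moves only by the tool carry_out, never from a script. Its argument "deltas" is a list that holds one entry, the list of rows, each a list of 5 numbers: the shift along the tool's x, y, z scaled (see below), then the turn about the tool's z scaled (see below), then the opening, from -1 (shut) to 1 (fully open). A call has 1 to 5 rows; each row is the pose to reach, as a shift and turn from the pose commanded when the call began, along the tool's axes at that moment, turning the shorter way round; what a row does not reach only later rows make up. The controller multiplies each number of a shift by 20 cm and each number of a turn by 2 pi rad. A row lasts 1/10 s, in which the tool goes at most 50 mm and 8.59 degrees, less where a joint would pass 70% of its speed; a pose out of reach is approached as far as the arm can. A call with a number of a shift or a turn outside -1 to 1 is refused whole. A call with a gripper value outside its range is refused whole. The fingers move at their own pace and stop on an object; the grip force is fixed at half the most. Time passes only in rows, so rows that repeat a pose let the fingers close. It gives the time, the measured TCP pose, the force, the opening and the grip force at its end, in the units of the state.
- ctrl.get_obs(): the state, without advancing time (a new reading comes with each control period).
- ctrl.snapshot(name): name is "side" or "top"; returns a dict with "color" (384x512x3 uint8, red, green, blue), "camera_matrix" (3x3 intrinsics, pixels), "R" (3x3) and "t" (3): a world point X has camera coordinates R X + t. Camera axes: x right, y down, z forward; pixel columns grow to the right and rows downward; lengths in m; the calibration is good to about 2 mm. A picture is of the moment at which its call begins. There is no depth.
- ctrl.close_job(): hands the job in; it is judged then, once.
Trained networks look in a picture, given as the dict that the camera call returned (one of the last four; its "shot" number tells which), for a name from the list of things; names that differ only in an ending like _2 or _b are one class to them, and where a whole thing is asked for, a point or a joint stands for the part that bears it (a point fixed in the world has none). Each returns a list of dicts, best first, with "p" (0 to 1); they miss things now and then, are a little off and sometimes report something else, mostly with a low value. They report only what shows in the picture. A call takes as long as a camera call.
- ctrl.search_frame(picture, name): "centre" ([column, row] in pixels, amid what is visible of it).
- ctrl.silhouettes(picture, name): "mask" (384x512 bool, what is visible of it) and "centre" ([column, row] in pixels, amid what is visible of it).
- ctrl.spot_point(picture, name): "centre" ([column, row] in pixels: a listed point, or the origin of a listed thing).
The state is a dict: "clock": time; "joint_pos": joint angles; "qvel": joint speeds; "tau": joint torques, N m; "tool_pos": TCP position; "orientation": TCP orientation; "force": force on the tool from outside, world axes, zero at the start; "moment": the same for the moment, N m; "opening": finger opening in m; "gripper_force": force on a finger pad.
Only numpy, scipy, OpenCV 4.12 (cv2) and the standard library are available. Lean on these libraries where they do the work, as an engineer would, in place of code of your own. Each camera call takes 0.05 s, during which the arm holds its last target. There are 200 camera calls.

TASK

Change the feed of the strap machine: push its selector lever out of the middle slot, sideways along the cross passage and fully home into the slot that has the ring-shaped mark at its end. Only push the lever with the outside of the fingers: do not take the knob or rod between them and do not pull the knob up. Leave everything else on the bench where it is.

Things in the scene. Friction and masses are not known exactly. Their poses are not given: they have to be found in the camera images.
- machine: strap-feed machine fixed to the bench: green box 160 x 200 mm (its x, y), 130 mm high; origin at the centre of its underside, x from the robot's side to the feed rollers on the far side, y left, z up. Rollers (x 80 to 200, 112 high), gear cover (y 100 to 175, 90 high) and motor (y -100 to -200, 91 high) adjoin it. On its level metal top stand only the lever and the four marks
- gate (a point): centre of the gate in the machine's top plate (plate's top face, axes as the machine's). Slots 18 mm wide in a plate 8 mm thick: a cross passage along y at x = 0 (y -43 to 43); four corner slots, centred on y = 34 and -34, from the passage to x = 30 and to x = -30; one middle slot, centred on y = 0, to x = -30 only (none on the far side)
- knob_mid (a point): centre of the lever's black knob. The knob is round, 32 mm in diameter and 36 mm long along the lever; its middle is 170 mm from the lever's pivot and so about 55 mm above the top plate when upright. Frame's z runs along the lever
- stem_gate (a point): point on the axis of the lever's steel rod (10 mm diameter) where it passes the gate, 115 mm from the pivot. At home in a corner slot it is about 23 to 24.5 mm from the passage's centre line (x) and 34 mm, give or take 4, to the side (y)
- select (a joint): sideways lean of the lever (rad), about the machine's x axis through the pivot, which lies on the machine's z axis 15 mm above its origin; 0 upright, positive leans to the machine's +y. About 0.29 in line with the left slots, -0.29 with the right ones. Needs about 2 to 3 N at the knob and stays where it is left
- shift (a joint): fore-and-aft lean of the lever (rad) about the same pivot (carried by the sideways joint); 0 is the cross passage, positive leans to the machine's +x. About 0.20 to 0.21 home in a far slot, -0.20 to -0.21 home in a near slot. Starts between -0.20 and -0.12, in the middle slot. Needs about 2 to 3 N at the knob and stays where it is left
- knob (a joint): how far the knob is pulled up along the lever (m) against its spring (7.5 N to start): 0 is down, its proper place; at most 0.015
- ring_mark: flat black symbol, 4 mm high, fixed on the top plate beyond the closed end of one of the four corner slots, in line with it, its centre 48 mm from the cross passage's centre line; origin at the centre of its underside. The four symbols change places from start to start. This one: a ring, 26 mm outside and 15 mm inside diameter: it marks the slot to go to
- bar_mark: flat black symbol, 4 mm high, fixed on the top plate beyond the closed end of one of the four corner slots, in line with it, its centre 48 mm from the cross passage's centre line; origin at the centre of its underside. The four symbols change places from start to start. This one: a straight bar, 26 x 7 mm, in line with the slot
- cross_mark: flat black symbol, 4 mm high, fixed on the top plate beyond the closed end of one of the four corner slots, in line with it, its centre 48 mm from the cross passage's centre line; origin at the centre of its underside. The four symbols change places from start to start. This one: a plus-shaped cross, 26 mm over its arms, which are 7 mm wide
- square_mark: flat black symbol, 4 mm high, fixed on the top plate beyond the closed end of one of the four corner slots, in line with it, its centre 48 mm from the cross passage's centre line; origin at the centre of its underside. The four symbols change places from start to start. This one: a solid square of 21 mm
- jar_a: loose bystander, to be left alone: white paint jar, 52 mm diameter, 75 mm high, left of the machine; origin at the centre of its underside
- jar_b: loose bystander, to be left alone: white paint jar like the other, to the right in front of the machine; origin at the centre of its underside
- spool: loose bystander, to be left alone: wooden thread spool, 38 mm diameter, 42 mm high, standing on the machine's gear cover; origin at the centre of its underside
- driver: loose bystander, to be left alone: red-handled screwdriver 170 mm long, lying in front of the machine
- template: loose bystander, to be left alone: flat steel strap template 120 x 22 x 5 mm, lying in front of the machine; origin at the centre of its underside
- weight: loose bystander, to be left alone: brass weight, 42 mm diameter, 35 mm high, left of the machine; origin at the centre of its underside
- hammer: loose bystander, to be left alone: hammer 220 mm long with a wooden handle, lying right of the machine

How it is judged:
By the outcome, as a careful person would: the job done as asked, in the order asked, and still so for the second after the job is handed in, with the robot touching nothing.
It also fails if it takes over 51 s, if anything falls off the work surface, if the arm or the gripper's body presses on something with over 40 N, if the wrist force passes 120 N, or if a joint passes its speed limit or range.

## Working session

There is one attempt and no reset: what is moved stays moved. The work goes in short steps, Python scripts to look and compute and a tool call to move; the robot and the scene stay as the last step left them, time stands still between calls to the robot, and variables do not carry over. Pictures are saved under pics/ and viewed, at most 10 in all, crops included, and the job is handed in when it is done.

Besides the shell and the picture viewer there is one more tool, called after "Call:" by a JSON object that holds its "name" and its "arguments", one argument or row to a line. carry_out: Moves the arm, as the interface text tells. Its arguments: {"type":"object","properties":{"deltas":{"type":"array"}},"required":["deltas"]}

```bash
mkdir -p pics; ls; python3 - <<'E'
from plant import ctrl
import cv2
o=ctrl.get_obs();print({k:o[k] for k in('clock','tool_pos','orientation','opening','force')})
ims=[]
for n in('top','side'):
    p=ctrl.snapshot(n);ims.append(p['color'][:,:,::-1]);print(n,p['camera_matrix'].tolist(),p['R'].tolist(),p['t'].tolist())
    for k in('gate','knob_mid','stem_gate','ring_mark','bar_mark','cross_mark','square_mark','machine'):
        print(k,[(r['centre'],round(r['p'],2)) for r in ctrl.spot_point(p,k)[:2]])
    cv2.imwrite(f'pics/{n}0.png',cv2.resize(ims[-1],(800,600)))
E
```

```text
pics
{'clock': 0.0, 'tool_pos': array([0.19470583, 0.64576654, 0.22560349]), 'orientation': array([ 1.79902201e+02, -8.98817614e-03, -1.67813742e+01]), 'opening': 0.08726397751078718, 'force': array([0.24293935, 0.33929719, 0.34275305])}
top [[460.7555630518159, 0.0, 262.7611314006025], [0.0, 460.7555630518159, 194.44940314515523], [0.0, 0.0, 1.0]] [[0.01661923792381607, -0.9996732761465332, -0.0194201413302847], [-0.9961039567974654, -0.014871274365753799, -0.08692383131898475], [0.08660662897991375, 0.020789087454602437, -0.9960256551211623]] [0.030328090243873982, 0.542282985283374, 1.1323679449984116]
gate [([234.2, 165.4], 0.89)]
knob_mid [([236.3, 174.4], 0.48)]
stem_gate []
ring_mark [([222.3, 187.7], 0.64), ([234.2, 175.8], 0.32)]
bar_mark [([244.3, 143.2], 0.66), ([253.0, 180.2], 0.42)]
cross_mark [([215.0, 149.2], 0.39), ([221.8, 188.8], 0.38)]
square_mark [([246.1, 141.3], 0.46)]
machine [([225.5, 192.0], 0.74), ([239.7, 171.1], 0.61)]
side [[431.42382918650884, 0.0, 258.8675205612487], [0.0, 431.42382918650884, 195.1917245879349], [0.0, 0.0, 1.0]] [[0.9995705936674013, -0.02923647674806974, -0.001963848965148723], [-0.02219149235168548, -0.7115340936740594, -0.7023010545390344], [0.01913546295764552, 0.7020430627581147, -0.7118773574785212]] [-0.5346330005715723, 0.12319524992915114, 1.165083574703877]
gate [([280.4, 172.4], 0.59)]
knob_mid [([269.2, 161.9], 0.51)]
stem_gate [([274.9, 177.8], 0.45)]
ring_mark [([259.2, 173.3], 0.42)]
bar_mark [([267.4, 183.5], 0.55), ([329.5, 290.6], 0.22)]
cross_mark [([296.2, 161.2], 0.5)]
square_mark [([301.2, 180.4], 0.53)]
machine [([260.8, 172.8], 0.69), ([282.6, 206.7], 0.59)]
```

View pics/top0.png

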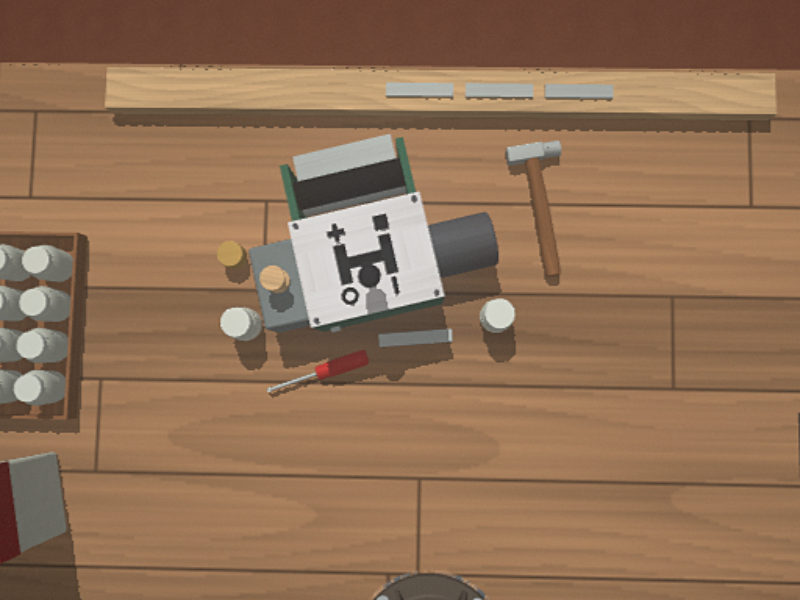

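View pics/side0.png

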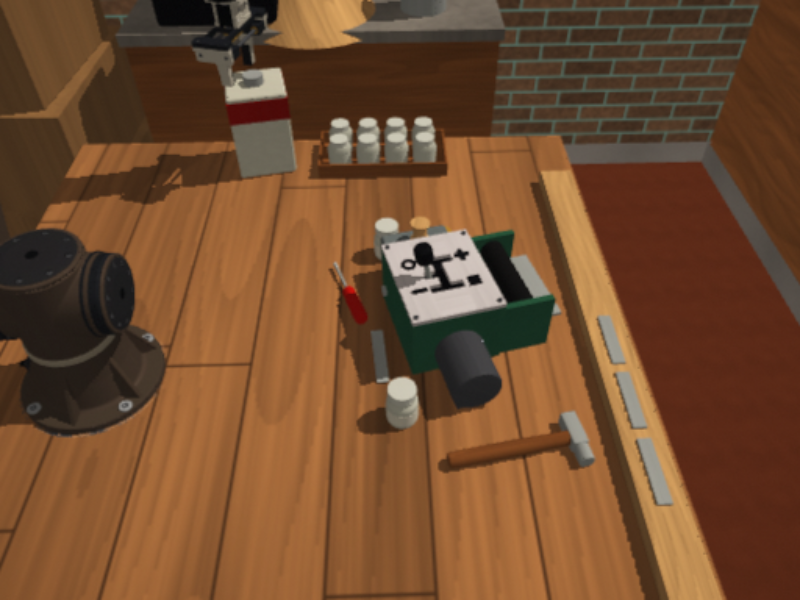

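The top view shows the ring at about (350,297) of the 800x600 picture, so it marks the near-left slot (machine -x, +y). The cross is far-left (336,233), the square far-right (380,222) and the bar near-right (395,285). The knob is at (370,275) in the middle slot. The side view agrees.

```bash
cat >h.py <<'E'
import numpy as np
from scipy.optimize import least_squares
def proj(p,X):
    c=np.atleast_2d(X)@np.array(p['R']).T+p['t']; q=c@np.array(p['camera_matrix']).T; return q[:,:2]/q[:,2:]
def Rz(a): return np.array([[np.cos(a),-np.sin(a),0],[np.sin(a),np.cos(a),0],[0,0,1]])
def mw(m,X): return np.atleast_2d(X)@Rz(m[2]).T+[m[0],m[1],0]
def lever(m,s,f,L=.170): # select s, shift f
    d=np.array([np.sin(f),np.sin(s)*np.cos(f),np.cos(s)*np.cos(f)]); return mw(m,[0,0,.015]+L*d)
E
python3 - <<'E'
from h import *
from plant import ctrl
T=ctrl.snapshot('top');S=ctrl.snapshot('side')
M=[[.08,.1,.13],[.08,-.1,.13],[-.08,-.1,.13],[-.08,.1,.13],[-.048,.034,.134],[.048,.034,.134],[.048,-.034,.134],[-.048,-.034,.134]]
pt=np.array([(290,222),(420,193),(443,297),(312,328),(350,297),(336,233),(380,222),(395,285)])*.64
ps=np.array([(465,231),(505,298),(410,322),(382,246),(408,265),(461,254),(475,280),(420,291)])*.64
for use in('t','s','ts'):
    f=lambda m:np.concatenate([(proj(p,mw(m,M))-q).ravel() for p,q,k in((T,pt,'t'),(S,ps,'s')) if k in use])
    r=least_squares(f,[.65,.05,.2]);print(use,r.x.round(4),np.degrees(r.x[2]).round(2),np.abs(r.fun).max().round(2))
m=r.x;np.save('m.npy',m)
kt=ctrl.spot_point(T,'knob_mid')[0]['centre'];ks=ctrl.spot_point(S,'knob_mid')[0]['centre']
g=least_squares(lambda v:np.r_[(proj(T,lever(m,*v))-kt)[0],(proj(S,lever(m,*v))-ks)[0]],[0,-.15]);print('lever',g.x.round(3),g.fun.round(1),lever(m,*g.x).round(4))
E
```

```text
t [0.5967 0.1035 0.2402] 13.76 1.2
s [0.6    0.1038 0.2494] 14.29 3.44
ts [0.5981 0.1035 0.2439] 13.97 3.7
lever [-0.002 -0.179] [ 0.2 -0.5 -0.6 -0.3] [[0.5688 0.0958 0.1823]]
```

```bash
cat >>h.py <<'E'
from scipy.spatial.transform import Rotation as Ro
def rel(o,m,tgt,yaw=None):
    """row numbers to bring TCP to machine coords tgt (z world)"""
    R=Ro.from_euler('xyz',o['orientation'],degrees=True).as_matrix()
    d=R.T@(mw(m,tgt)[0]-o['tool_pos'])/.2
    t=0 if yaw is None else -((yaw-o['orientation'][2]+180)%360-180)/360
    return d.round(4),round(t,4)
def inm(o,m): return (np.r_[o['tool_pos'][:2]-m[:2],o['tool_pos'][2]]@Rz(m[2])).round(4)
E
python3 - <<'E'
from h import *
from plant import ctrl
m=np.load('m.npy');o=ctrl.get_obs()
print(rel(o,m,[-.075,0,.24],np.degrees(m[2])),mw(m,[-.075,0,.24]),inm(o,m))
E
```

```text
(array([ 2.3915,  2.2079, -0.0672]), np.float64(-0.0854)) [[0.52533087 0.08538704 0.24      ]] [-0.2603  0.6241  0.2266]
```

Call:
{"name": "carry_out", "arguments": {
  "deltas": [
    [[0, 0, -0.1, 0, -1], [0.2, 0.2, -0.1, 0, -1], [0.4, 0.37, -0.1, 0, -1], [0.58, 0.54, -0.1, 0, -1], [0.76, 0.7, -0.1, 0, -1]]
  ]
}}

```text
clock: 1.6
tool_pos: [0.297, 0.4723, 0.2467]
orientation: [-180.0, -0.0, -16.7]
force: [0.2, 0.1, 0.8]
opening: 0.0532
gripper_force: 0.0
```

Call:
{"name": "carry_out", "arguments": {
  "deltas": [
    [[0.18, 0.17, 0, 0, -1], [0.36, 0.33, 0, 0, -1], [0.54, 0.5, 0, 0, -1], [0.72, 0.66, 0, 0, -1], [0.86, 0.8, 0, 0, -1]]
  ]
}}

```text
clock: 2.1
tool_pos: [0.4158, 0.2691, 0.247]
orientation: [-180.0, -0.0, -16.8]
force: [0.6, 0.6, -0.3]
opening: 0.0131
gripper_force: 0.0
```

Call:
{"name": "carry_out", "arguments": {
  "deltas": [
    [[0.18, 0.17, 0, -0.02, -1], [0.36, 0.33, 0, -0.043, -1], [0.54, 0.5, 0, -0.065, -1], [0.7, 0.65, 0, -0.0854, -1], [0.7, 0.65, 0, -0.0854, -1]]
  ]
}}

```text
clock: 2.6
tool_pos: [0.5127, 0.1034, 0.2466]
orientation: [180.0, -0.0, 14.1]
force: [0.2, 0.6, 0.0]
opening: 0.0003
gripper_force: 0.0
```

```bash
python3 - <<'E'
from h import *
from plant import ctrl
m=np.load('m.npy');o=ctrl.get_obs()
print(o['clock'],inm(o,m),o['orientation'],o['opening'],o['force'],o['joint_pos'])
print(rel(o,m,[-.075,0,.17],np.degrees(m[2])))
E
```

```text
2.6 [-0.0829  0.0206  0.2466] [ 1.79974998e+02 -6.98802396e-03  1.41171435e+01] 0.00029584964623885913 [0.23435765 0.64372231 0.01834366] [ 3.29390231e+01  5.38354215e+00 -1.65500211e+01  2.79422347e-02
 -6.80678912e+01  7.11676820e+01]
(array([0.0393, 0.1027, 0.3832]), np.float64(0.0004))
```

Call:
{"name": "carry_out", "arguments": {
  "deltas": [
    [[0.0, 0.1, 0.1, 0, -1], [0.015, 0.103, 0.3, 0, -1], [0.015, 0.103, 0.383, 0, -1], [0.015, 0.103, 0.383, 0, -1]]
  ]
}}

```text
clock: 3.0
tool_pos: [0.5178, 0.0861, 0.1675]
orientation: [179.9, 0.3, 13.9]
force: [-0.2, -0.0, 0.3]
opening: 0.0004
gripper_force: 0.0
```

Call:
{"name": "carry_out", "arguments": {
  "deltas": [
    [[0.04, 0, 0, 0, -1], [0.08, 0, 0, 0, -1], [0.12, 0, 0, 0, -1], [0.15, 0, 0, 0, -1], [0.18, 0, 0, 0, -1]]
  ]
}}

```text
clock: 3.5
tool_pos: [0.5548, 0.0959, 0.1703]
orientation: [-180.0, -0.0, 14.0]
force: [-2.2, -0.4, 2.3]
opening: 0.0004
gripper_force: 1.2
```

Call:
{"name": "carry_out", "arguments": {
  "deltas": [
    [[0.02, 0, 0, 0, -1], [0.04, 0, 0, 0, -1], [0.06, 0, 0, 0, -1], [0.08, 0, 0, 0, -1], [0.08, 0, 0, 0, -1]]
  ]
}}

```text
clock: 4.0
tool_pos: [0.5703, 0.0998, 0.1699]
orientation: [180.0, -0.0, 14.0]
force: [-1.2, -0.9, 1.4]
opening: 0.0003
gripper_force: 0.8
```

```bash
cat > look.py <<'E'
from h import *
from plant import ctrl
import cv2,sys
m=np.load('m.npy');o=ctrl.get_obs()
print(round(o['clock'],2),inm(o,m),'F',(o['force']@Rz(m[2])).round(1))
P=[ctrl.snapshot('top'),ctrl.snapshot('side')];ims=[]
for p,n in zip(P,('top','side')):
    for k in('knob_mid','stem_gate'): print(n,k,[(r['centre'],round(r['p'],2)) for r in ctrl.spot_point(p,k)[:2]])
    c=proj(p,mw(m,[0,0,.15]))[0].astype(int);ims.append(cv2.resize(p['color'][c[1]-50:c[1]+50,c[0]-50:c[0]+50,::-1],(400,400),interpolation=cv2.INTER_CUBIC))
    print(n,'pred knob pass',proj(p,lever(m,0,0)).round(1),'passL',proj(p,lever(m,.29,0)).round(1),'home',proj(p,lever(m,.29,-.205)).round(1), 'crop origin',c-50)
cv2.imwrite(f'pics/{sys.argv[1]}.png',np.hstack(ims))
E
python3 look.py a
```

```text
4.0 [-0.0279  0.0031  0.1699] F [-1.3 -0.6  1.4]
top knob_mid []
top stem_gate []
top pred knob pass [[232.1 161.7]] passL [[210.7 167.3]] home [[214.8 182.6]] crop origin [183 114]
side knob_mid []
side stem_gate [([278.0, 172.4], 0.55), ([301.7, 178.9], 0.29)]
side pred knob pass [[282. 159.]] passL [[276.3 149.7]] home [[264.  153.1]] crop origin [231 119]
```

View pics/a.png

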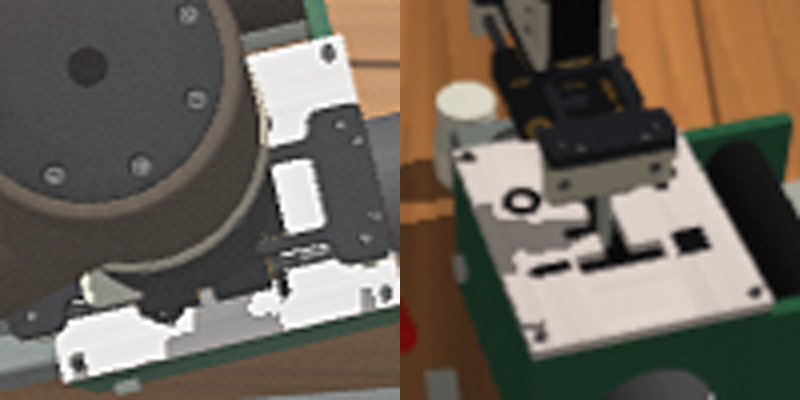

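Call:
{"name": "carry_out", "arguments": {
  "deltas": [
    [[-0.2, 0.0, 0, 0, -1], [-0.4, 0, -0.1, 0, -1], [-0.6, 0.2, -0.3, 0, -1], [-0.7, 0.4, -0.4, 0, -1], [-0.7, 0.4, -0.4, 0, -1]]
  ]
}}

```text
clock: 4.8
tool_pos: [0.4529, -0.0135, 0.253]
orientation: [-180.0, -0.3, 14.0]
force: [1.4, 0.1, 0.6]
opening: 0.0005
gripper_force: 0.0
```

```bash
cat >>look.py <<'E'
obs=[(p,r[0]['centre']) for p in P if (r:=ctrl.spot_point(p,'knob_mid'))]
if obs:
    g=least_squares(lambda v:np.concatenate([(proj(p,lever(m,*v))-c)[0] for p,c in obs]),[0.1,-.05]);print('select,shift',g.x.round(3),g.fun.round(1))
E
python3 look.py b
```

```text
4.8 [-0.1692 -0.0785  0.253 ] F [ 1.4 -0.2  0.6]
top knob_mid [([232.3, 161.4], 0.47)]
top stem_gate []
top pred knob pass [[232.1 161.7]] passL [[210.7 167.3]] home [[214.8 182.6]] crop origin [183 114]
side knob_mid [([284.0, 158.7], 0.71)]
side stem_gate [([279.7, 176.3], 0.78), ([247.5, 160.7], 0.36)]
side pred knob pass [[282. 159.]] passL [[276.3 149.7]] home [[264.  153.1]] crop origin [231 119]
select,shift [-0.005  0.015] [-0.1 -0.9 -1.   0.4]
```

View pics/b.png

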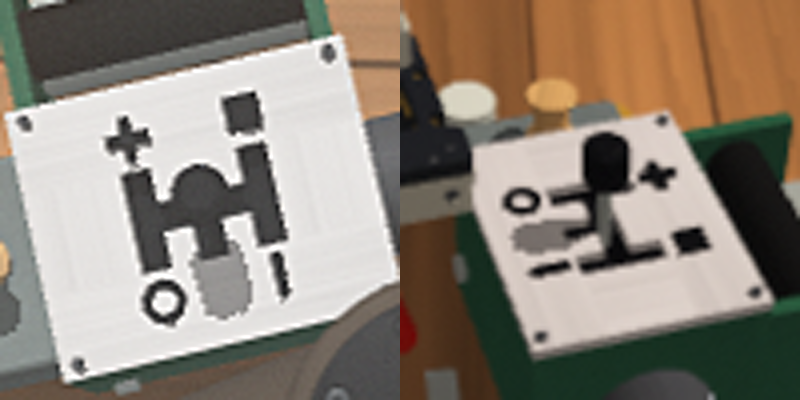

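```bash
python3 - <<'E'
from h import *
from plant import ctrl
m=np.load('m.npy');o=ctrl.get_obs()
print(rel(o,m,[0.002,-.065,.24],np.degrees(m[2])),rel(o,m,[0.002,-.065,.168],np.degrees(m[2])))
E
```

```text
(array([ 0.851 , -0.0563,  0.0437]), np.float64(0.0001)) (array([ 0.8516, -0.0564,  0.4037]), np.float64(0.0001))
```

Call:
{"name": "carry_out", "arguments": {
  "deltas": [
    [[0.25, 0, 0, 0, -1], [0.5, -0.03, 0, 0, -1], [0.75, -0.06, 0, 0, -1], [0.85, -0.06, 0.1, 0, -1], [0.85, -0.06, 0.2, 0, -1]]
  ]
}}

```text
clock: 5.7
tool_pos: [0.618, 0.0426, 0.2071]
orientation: [180.0, 0.1, 14.0]
force: [-1.3, -0.9, -0.9]
opening: 0.0002
gripper_force: 0.0
```

Call:
{"name": "carry_out", "arguments": {
  "deltas": [
    [[0, 0, 0.2, 0, -1], [0, 0, 0.2, 0, -1]]
  ]
}}

```text
clock: 5.9
tool_pos: [0.612, 0.0409, 0.1634]
orientation: [-180.0, 0.6, 14.0]
force: [0.3, -0.1, -0.5]
opening: 0.0004
gripper_force: 0.0
```

Call:
{"name": "carry_out", "arguments": {
  "deltas": [
    [[0, -0.05, 0, 0, -1], [0, -0.1, 0, 0, -1], [0, -0.15, 0, 0, -1], [0, -0.18, 0, 0, -1], [0, -0.2, 0, 0, -1]]
  ]
}}

```text
clock: 6.4
tool_pos: [0.6062, 0.0806, 0.1715]
orientation: [180.0, -0.1, 14.0]
force: [0.4, -1.4, 1.5]
opening: 0.0005
gripper_force: 1.1
```

```bash
python3 look.py c
```

```text
6.4 [ 0.0023 -0.0241  0.1715] F [ 0.1 -1.5  1.5]
top knob_mid []
top stem_gate []
top pred knob pass [[232.1 161.7]] passL [[210.7 167.3]] home [[214.8 182.6]] crop origin [183 114]
side knob_mid [([280.4, 160.3], 0.36)]
side stem_gate [([282.8, 172.8], 0.61)]
side pred knob pass [[282. 159.]] passL [[276.3 149.7]] home [[264.  153.1]] crop origin [231 119]
select,shift [-0.021 -0.032] [0. 0.]
```

Call:
{"name": "carry_out", "arguments": {
  "deltas": [
    [[0, -0.03, 0, 0, -1], [0, -0.06, 0, 0, -1], [0, -0.09, 0, 0, -1], [0, -0.12, 0, 0, -1], [0, -0.13, 0, 0, -1]]
  ]
}}

```text
clock: 7.3
tool_pos: [0.599, 0.1056, 0.1697]
orientation: [180.0, 0.0, 14.0]
force: [0.1, -2.2, -1.0]
opening: 0.0006
gripper_force: 0.9
```

```bash
python3 look.py d
```

```text
7.3 [0.0014 0.0019 0.1697] F [-0.4 -2.1 -1. ]
top knob_mid []
top stem_gate []
top pred knob pass [[232.1 161.7]] passL [[210.7 167.3]] home [[214.8 182.6]] crop origin [183 114]
side knob_mid []
side stem_gate [([278.5, 169.9], 0.4)]
side pred knob pass [[282. 159.]] passL [[276.3 149.7]] home [[264.  153.1]] crop origin [231 119]
```

View pics/d.png

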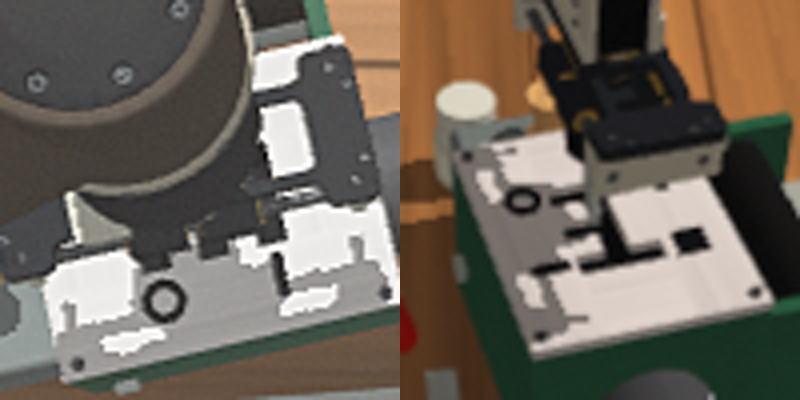

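Call:
{"name": "carry_out", "arguments": {
  "deltas": [
    [[0, -0.01, 0, 0, -1], [0, -0.02, 0, 0, -1], [0, -0.03, 0, 0, -1], [0, -0.03, 0, 0, -1]]
  ]
}}

```text
clock: 8.1
tool_pos: [0.5979, 0.1109, 0.1699]
orientation: [180.0, 0.0, 14.0]
force: [0.1, -2.1, -1.1]
opening: 0.0002
gripper_force: 0.8
```

Call:
{"name": "carry_out", "arguments": {
  "deltas": [
    [[0, 0.1, 0, 0, -1], [0, 0.2, -0.15, 0, -1], [-0.25, 0.3, -0.35, 0, -1], [-0.5, 0.3, -0.4, 0, -1], [-0.7, 0.3, -0.4, 0, -1]]
  ]
}}

```text
clock: 8.6
tool_pos: [0.4819, 0.0199, 0.2511]
orientation: [-180.0, -0.2, 13.9]
force: [-0.1, 0.4, 0.3]
opening: 0.0003
gripper_force: 0.0
```

```bash
python3 look.py e
```

```text
8.6 [-0.1329 -0.0531  0.2511] F [0.1 0.4 0.3]
top knob_mid [([216.8, 168.6], 0.53), ([346.8, 133.4], 0.21)]
top stem_gate [([220.5, 169.4], 0.66)]
top pred knob pass [[232.1 161.7]] passL [[210.7 167.3]] home [[214.8 182.6]] crop origin [183 114]
side knob_mid [([276.3, 151.9], 0.43)]
side stem_gate [([280.5, 172.1], 0.62)]
side pred knob pass [[282. 159.]] passL [[276.3 149.7]] home [[264.  153.1]] crop origin [231 119]
select,shift [ 0.212 -0.032] [-0.  -0.4 -0.5  0.1]
```

View pics/e.png

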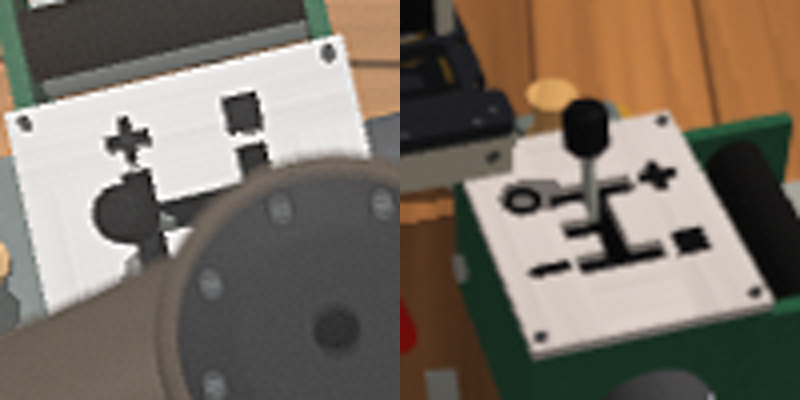

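Call:
{"name": "carry_out", "arguments": {
  "deltas": [
    [[0.25, 0.05, 0, 0, -1], [0.5, 0.05, 0, 0, -1], [0.7, 0.05, 0.05, 0, -1], [0.7, 0.05, 0.25, 0, -1], [0.7, 0.05, 0.4, 0, -1]]
  ]
}}

```text
clock: 9.5
tool_pos: [0.6211, 0.0447, 0.1653]
orientation: [-180.0, 0.2, 13.9]
force: [-0.7, 0.2, -0.9]
opening: 0.0005
gripper_force: 0.0
```

Call:
{"name": "carry_out", "arguments": {
  "deltas": [
    [[0, -0.15, 0, 0, -1], [0, -0.29, 0, 0, -1], [0, -0.33, 0, 0, -1], [0, -0.35, 0, 0, -1], [0, -0.36, 0, 0, -1]]
  ]
}}

```text
clock: 10.0
tool_pos: [0.603, 0.114, 0.1688]
orientation: [180.0, 0.1, 14.0]
force: [1.5, -2.0, -1.2]
opening: 0.0005
gripper_force: 0.9
```

```bash
python3 look.py f
```

```text
10.0 [0.0073 0.009  0.1688] F [ 1.  -2.3 -1.2]
top knob_mid []
top stem_gate []
top pred knob pass [[232.1 161.7]] passL [[210.7 167.3]] home [[214.8 182.6]] crop origin [183 114]
side knob_mid [([281.2, 152.1], 0.57), ([281.9, 208.7], 0.36)]
side stem_gate [([304.9, 182.3], 0.69), ([279.7, 168.3], 0.57)]
side pred knob pass [[282. 159.]] passL [[276.3 149.7]] home [[264.  153.1]] crop origin [231 119]
select,shift [0.181 0.046] [-0.  0.]
```

Call:
{"name": "carry_out", "arguments": {
  "deltas": [
    [[0, -0.01, 0, 0, -1], [0, -0.02, 0, 0, -1], [0, -0.03, 0, 0, -1], [0, -0.034, 0, 0, -1], [0, -0.034, 0, 0, -1]]
  ]
}}

```text
clock: 10.9
tool_pos: [0.6011, 0.1209, 0.1695]
orientation: [180.0, 0.0, 14.0]
force: [0.3, -1.9, -0.7]
opening: 0.0004
gripper_force: 0.8
```

Call:
{"name": "carry_out", "arguments": {
  "deltas": [
    [[0, 0.1, 0, 0, -1], [0, 0.25, -0.1, 0, -1], [-0.05, 0.45, -0.3, 0, -1], [-0.3, 0.5, -0.4, 0, -1], [-0.55, 0.5, -0.4, 0, -1]]
  ]
}}

```text
clock: 11.4
tool_pos: [0.5277, -0.0015, 0.2511]
orientation: [180.0, -0.2, 13.9]
force: [0.4, -0.1, 0.2]
opening: 0.0005
gripper_force: 0.0
```

Call:
{"name": "carry_out", "arguments": {
  "deltas": [
    [[-0.2, 0.1, 0, 0, -1], [-0.25, 0.1, 0, 0, -1]]
  ]
}}

```text
clock: 11.6
tool_pos: [0.4796, -0.0336, 0.2499]
orientation: [-179.9, -0.1, 13.9]
force: [0.0, 0.5, 0.2]
opening: 0.0004
gripper_force: 0.0
```

```bash
python3 look.py g
```

```text
11.6 [-0.1481 -0.1045  0.2499] F [0.1 0.5 0.2]
top knob_mid [([207.2, 167.0], 0.62)]
top stem_gate [([219.9, 169.4], 0.78), ([238.6, 172.7], 0.34)]
top pred knob pass [[232.1 161.7]] passL [[210.7 167.3]] home [[214.8 182.6]] crop origin [183 114]
side knob_mid [([276.8, 150.5], 0.69)]
side stem_gate [([278.9, 168.6], 0.57), ([332.0, 289.2], 0.57)]
side pred knob pass [[282. 159.]] passL [[276.3 149.7]] home [[264.  153.1]] crop origin [231 119]
select,shift [0.329 0.015] [ 0.6 -0.1 -0.3 -1.9]
```

View pics/g.png

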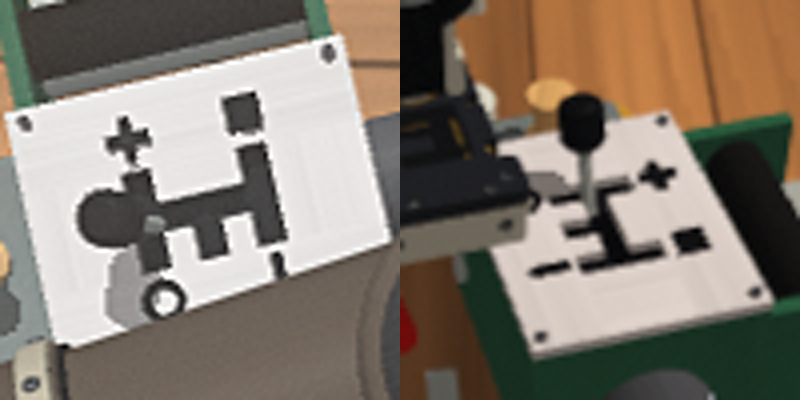

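Call:
{"name": "carry_out", "arguments": {
  "deltas": [
    [[0.2, -0.15, 0, 0, -1], [0.4, -0.3, 0, 0, -1], [0.58, -0.45, 0, 0, -1], [0.75, -0.6, 0, 0, -1], [0.9, -0.76, 0, 0, -1]]
  ]
}}

```text
clock: 12.5
tool_pos: [0.6221, 0.161, 0.2477]
orientation: [180.0, 0.1, 14.0]
force: [-0.5, -0.4, 0.4]
opening: 0.0003
gripper_force: 0.0
```

Call:
{"name": "carry_out", "arguments": {
  "deltas": [
    [[0.14, 0, 0, 0, -1], [0.14, 0, 0, 0, -1], [0.14, 0, 0.2, 0, -1], [0.14, 0, 0.4, 0, -1], [0.14, 0, 0.41, 0, -1]]
  ]
}}

```text
clock: 13.0
tool_pos: [0.6443, 0.1645, 0.1605]
orientation: [179.9, 0.6, 13.9]
force: [-0.2, 0.4, -0.3]
opening: 0.0004
gripper_force: 0.0
```

```bash
python3 - <<'E'
from h import *
from plant import ctrl
m=np.load('m.npy');o=ctrl.get_obs()
print(inm(o,m),o['orientation'],o['force'],rel(o,m,[0.03,.048,.168],np.degrees(m[2])))
E
```

```text
[0.0596 0.048  0.1605] [179.92367228   0.60059269  13.91350336] [-0.23819708  0.417875   -0.31126583] (array([-0.1483,  0.0003, -0.0357]), np.float64(-0.0002))
```

Pushing towards the robot now: 60 mm to about x = 0, then in finer steps.

Call:
{"name": "carry_out", "arguments": {
  "deltas": [
    [[-0.06, 0, 0, 0, -1], [-0.12, 0, 0, 0, -1], [-0.16, 0, 0, 0, -1], [-0.19, 0, 0, 0, -1], [-0.21, 0, 0, 0, -1]]
  ]
}}

```text
clock: 13.5
tool_pos: [0.6074, 0.1559, 0.1689]
orientation: [-180.0, -0.2, 14.0]
force: [2.8, 0.7, 2.0]
opening: 0.0005
gripper_force: 1.1
```

Call:
{"name": "carry_out", "arguments": {
  "deltas": [
    [[-0.02, 0, 0, 0, -1], [-0.04, 0, 0, 0, -1], [-0.06, 0, 0, 0, -1], [-0.075, 0, 0, 0, -1], [-0.075, 0, 0, 0, -1]]
  ]
}}

```text
clock: 14.0
tool_pos: [0.5921, 0.1518, 0.167]
orientation: [180.0, 0.0, 14.0]
force: [1.5, 0.1, 1.3]
opening: 0.0005
gripper_force: 0.9
```

Call:
{"name": "carry_out", "arguments": {
  "deltas": [
    [[-0.01, 0, 0, 0, -1], [-0.02, 0, 0, 0, -1], [-0.025, 0, 0, 0, -1], [-0.025, 0, 0, 0, -1]]
  ]
}}

```text
clock: 14.4
tool_pos: [0.5874, 0.1506, 0.1668]
orientation: [180.0, 0.0, 14.0]
force: [1.8, -0.0, 1.8]
opening: 0.0009
gripper_force: 1.0
```

```bash
python3 look.py h
```

```text
14.4 [0.0009 0.0483 0.1668] F [ 1.7 -0.5  1.8]
top knob_mid [([158.4, 209.7], 0.52), ([213.5, 177.4], 0.44)]
top stem_gate []
top pred knob pass [[232.1 161.7]] passL [[210.7 167.3]] home [[214.8 182.6]] crop origin [183 114]
side knob_mid [([268.6, 153.1], 0.43)]
side stem_gate [([271.7, 164.8], 0.63), ([279.2, 206.4], 0.43)]
side pred knob pass [[282. 159.]] passL [[276.3 149.7]] home [[264.  153.1]] crop origin [231 119]
select,shift [ 1.308 -0.133] [ 15.2 -15.9 -11.5   5.3]
```

Call:
{"name": "carry_out", "arguments": {
  "deltas": [
    [[-0.01, 0, 0, 0, -1], [-0.02, 0, 0, 0, -1], [-0.03, 0, 0, 0, -1], [-0.035, 0, 0, 0, -1], [-0.035, 0, 0, 0, -1]]
  ]
}}

```text
clock: 15.3
tool_pos: [0.5805, 0.149, 0.1669]
orientation: [-180.0, 0.0, 14.0]
force: [2.3, -0.6, -0.4]
opening: 0.0002
gripper_force: 0.8
```

Call:
{"name": "carry_out", "arguments": {
  "deltas": [
    [[-0.005, 0, 0, 0, -1], [-0.01, 0, 0, 0, -1], [-0.015, 0, 0, 0, -1], [-0.015, 0, 0, 0, -1]]
  ]
}}

```text
clock: 15.7
tool_pos: [0.5791, 0.1488, 0.1674]
orientation: [-180.0, -0.2, 14.0]
force: [6.4, 0.9, -2.6]
opening: 0.0006
gripper_force: 2.9
```

```bash
python3 look.py i
```

```text
15.7 [-0.0075  0.0485  0.1674] F [ 6.4 -0.7 -2.6]
top knob_mid [([215.8, 181.7], 0.44)]
top stem_gate []
top pred knob pass [[232.1 161.7]] passL [[210.7 167.3]] home [[214.8 182.6]] crop origin [183 114]
side knob_mid [([266.9, 150.1], 0.54)]
side stem_gate [([254.2, 266.8], 0.57), ([269.7, 171.2], 0.45)]
side pred knob pass [[282. 159.]] passL [[276.3 149.7]] home [[264.  153.1]] crop origin [231 119]
select,shift [ 0.281 -0.177] [-1.  -1.3 -1.1  2.6]
```

Call:
{"name": "carry_out", "arguments": {
  "deltas": [
    [[-0.005, 0, 0, 0, -1], [-0.005, 0, 0, 0, -1]]
  ]
}}

```text
clock: 16.3
tool_pos: [0.5788, 0.1488, 0.1675]
orientation: [-180.0, -0.2, 14.0]
force: [8.5, -0.8, -4.0]
opening: 0.0005
gripper_force: 3.8
```

Call:
{"name": "carry_out", "arguments": {
  "deltas": [
    [[0.1, 0, 0, 0, -1], [0.25, 0, 0, 0, -1], [0.25, 0, -0.2, 0, -1], [0.25, 0, -0.4, 0, -1], [0.25, 0.2, -0.45, 0, -1]]
  ]
}}

```text
clock: 16.8
tool_pos: [0.6364, 0.1243, 0.2614]
orientation: [-180.0, -0.3, 14.2]
force: [1.1, 0.4, 0.3]
opening: 0.0006
gripper_force: 0.0
```

Call:
{"name": "carry_out", "arguments": {
  "deltas": [
    [[0, 0.25, 0, 0, -1], [0, 0.5, 0, 0, -1], [0, 0.7, 0, 0, -1], [-0.2, 0.8, 0, 0, -1], [-0.45, 0.8, 0, 0, -1]]
  ]
}}

```text
clock: 17.3
tool_pos: [0.5856, -0.0581, 0.2546]
orientation: [-180.0, 0.2, 13.8]
force: [-0.9, 1.7, 1.4]
opening: 0.0005
gripper_force: 0.0
```

Call:
{"name": "carry_out", "arguments": {
  "deltas": [
    [[-0.25, 0, 0, 0, -1], [-0.5, 0, 0, 0, -1], [-0.7, 0, 0, 0, -1], [-0.7, 0, 0, 0, -1]]
  ]
}}

```text
clock: 17.7
tool_pos: [0.4456, -0.0904, 0.2575]
orientation: [-179.9, -0.0, 13.9]
force: [0.7, -0.4, 1.2]
opening: 0.0004
gripper_force: 0.0
```

```bash
python3 look.py j
```

```text
17.7 [-0.1948 -0.1513  0.2575] F [ 0.6 -0.6  1.2]
top knob_mid [([213.1, 182.0], 0.5), ([174.4, 178.9], 0.37)]
top stem_gate [([224.0, 189.2], 0.63), ([216.3, 181.0], 0.6)]
top pred knob pass [[232.1 161.7]] passL [[210.7 167.3]] home [[214.8 182.6]] crop origin [183 114]
side knob_mid [([266.6, 153.6], 0.5)]
side stem_gate [([268.4, 171.4], 0.65)]
side pred knob pass [[282. 159.]] passL [[276.3 149.7]] home [[264.  153.1]] crop origin [231 119]
select,shift [ 0.3   -0.182] [ 0.5 -0.9 -1.4 -1.2]
```

View pics/j.png

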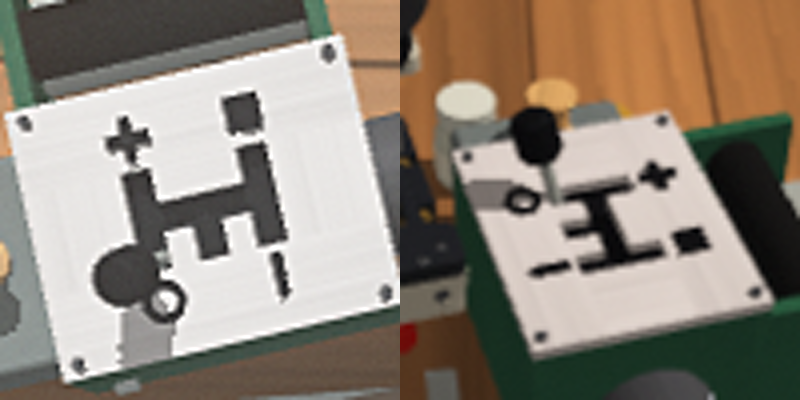

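The knob is now at crop (127,277) in the top view and (537,136) in the side view. Both match the predicted home position in the ring slot, and the push force rose sharply at the end stop.

```bash
python3 -c "
from plant import ctrl
print(ctrl.close_job())"
```

```text
the job is handed in; nothing more can be done
None
```

I pushed the lever from the middle slot along the cross passage and home against the end stop of the near-left slot, the one with the ring mark, and handed the job in at about 18 s; no verdict was returned.

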